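Lock the platelet agitator's carriage with its detent pin

TASK

Lock the empty platelet agitator for transport: pull the red-handled detent pin out of its storage hole, put it through the hole in the carriage's yellow ear, slide the carriage until the pin finds the hole in the lock plate below, and push it home until it clicks and its collar sits flat on the ear. Feel your way with light pushes (about 10 N does it) and never force the pin or the machine with 50 N or more. Leave everything else on the bench and in the tray where it is, and let go.

Things in the scene. Friction and masses are not known exactly. Their poses are not given: they have to be found in the camera images.
- agitator: Platelet agitator fixed to the bench: white housing 290 x 360 mm, 85 mm high, with a steel deck 100 mm deep, 50 mm high along its front. Origin: centre of its 390 x 360 mm footprint at bench height; x from the deck to the rear, y along the carriage's stroke (left, seen from the deck), z up. All pin holes lie on x = -155 mm. On the deck: keypad (right), lock plate (middle), storage bridge (left).
- mid_stroke (a point): Fixed point in the plane of the lock plate's top (90 mm above the bench), on the line of holes at y = 0; axes as the agitator's. Lock plate: steel, 44 x 150 x 10 mm, hollow below, one round 13.5 mm hole without lead-in. It was bolted down by eye in slots: its hole lies anywhere from y = -10 to +20 mm of this point (x = 0) and is not measured; the ear may hide it. It does not shift.
- pin_grip (a point): Detent pin, about 60 g; this point is the centre of its red T-handle, a flat-sided bar 44 (x) x 14 (y) x 28 mm (z); z points up, away from the nose. Below it: neck 12 mm thick, collar 22 mm wide, its underside 28 mm below this point, then the shank. It starts fully home in the storage hole, upright, its handle turned up to 40 degrees from the agitator's x.
- pin_nose (a point): Tip of the pin's nose, 66.5 mm below pin_grip; same axes. Steel shank 12 mm thick, 38.5 mm long from collar to tip, the last 6 mm tapering to 8 mm. Two spring balls stand 2.3 mm out of the shank along x, 15 mm above the tip; they give at 5 to 10 N when pressed into a hole's mouth and at about 10 N when pulled back in from below.
- stow_hole (a point): Mouth of the pin's storage hole, 13.5 mm wide, in the top of an aluminium bridge 44 x 44 mm, 20 mm thick, fixed on the deck's left end, top 100 mm above the bench. Axes as the agitator's.
- ear_hole (a point): Mouth of the 13.5 mm hole in the carriage's yellow ear, on the ear's top face, 100 mm above the bench. The ear is 44 x 36 mm, 8 mm thick, and runs 2 mm above the lock plate; it is part of the carriage. Axes as the agitator's. With the pin home the collar lies on this face and the balls are out below the lock plate (20 mm from ear top to plate underside).
- carriage (a joint): Position of the carriage (perforated steel tray 270 x 340 mm, rim 130 mm above the bench, with the yellow ear) along the agitator's y, metres, 0 at mid stroke, end stops at -0.026 and +0.026. It stands near the negative end at first, short of the lock plate's hole; it takes about 3 N to slide and stays where it is left. The ear's hole is at y = this value.
- logger: White temperature logger lying in the tray, 70 x 45 x 22 mm; origin centre of underside. Stays in the tray, rides along with it.
- reagent_a: Dropper bottle with yellow tip, 28 mm wide, 72 mm high, standing right of the agitator; origin centre of underside. Bystander.
- reagent_b: The same with a blue tip. Bystander.
- forceps: Steel forceps lying in the tray, 170 mm long, 11 mm high at most. Stays in the tray, rides along with it.
- tube_rack: Blue rack with capped sample tubes, 70 x 200 mm, 96 mm high, left on the bench; origin centre of underside. Bystander.
- carton: White and orange carton, 75 x 140 x 55 mm, right on the bench; origin centre of underside. Bystander.
- label_roll: Roll of labels standing on end, 76 mm wide, 50 mm high, right on the bench; origin centre of underside. Bystander.

How it is judged:
By the outcome, as a careful person would: the job done as asked, in the order asked, and still so for the second after the job is handed in, with the robot touching nothing.
It also fails if it takes over 64 s, if anything falls off the work surface, if the arm or the gripper's body presses on something with over 40 N, if the wrist force passes 120 N, or if a joint passes its speed limit or range.

ROBOT

A 6-joint arm with a two-finger parallel gripper is mounted at the origin on the work surface. World frame = base frame: x ahead of the robot, y to its left, z up, the work surface at z = 0. Lengths are in m, angles in rad, forces in N, time in s.
With the tool pointing down it reaches from about 0.25 to 0.725 m from the base axis. Payload 4 kg.
Tool frame: the origin (TCP) lies midway between the tips of the shut fingers; the grasp point (between the pads) lies r.hold_point_z behind it (r.hold_point_z is the distance from the TCP to the grasp point, in m); z points along the fingers, y is the direction in which the jaws open and shut (so a half turn about z gives the same grasp; the last joint's range is limited). The gripper opens to 85 mm and grips with 20 to 120 N. Pads are 22 mm wide; open, the fingers measure 114 mm over their backs; the gripper's body (76 mm by 85 mm) begins 54 mm behind the grasp point. The pads swing forward as they close: fully open they stand 13 mm farther back than shut.
Start: joints at [1.278, 0.241, 0.005, 1.335, 0, 1.571], TCP at [0.144, 0.479, 0.231] pointing down, gripper open.
Joint ranges: [-2.72, 2.72], [-1.05, 1.87], [-1.09, 1.28], [-1.99, 2.15], [-1.42, 1.44], [-3.14, 3.14]. Speed limits (rad/s): [2.79, 2.79, 3.14, 3.14, 3.14, 3.14].

INTERFACE

Orientations are given as a unit quaternion [w, x, y, z].
In Python, from rig import r gives the robot as it stands. The module is installed in compiled form; this text tells all that it offers.
- The arm moves only by the tool jog_arm, never from a script. Its argument "series" is a list of rows, each an object of numbers: "hand": the opening, from -1 (shut) to 1 (fully open); "tx", "ty", "tz": the shift along the tool's x, y, z in m; "yaw": the turn about the tool's z in rad. A call has 1 to 5 rows; each row is the pose to reach, as a shift and turn from the pose commanded when the call began, along the tool's axes at that moment; what a row does not reach only later rows make up. A row lasts 1/10 s, in which the tool goes at most 50 mm and 8.59 degrees, less where a joint would pass 70% of its speed; a pose out of reach is approached as far as the arm can. A call with a gripper value outside its range is refused whole. The fingers move at their own pace and stop on an object; "grip_force" is the grip in N (left out, the last holds). Time passes only in rows, so rows that repeat a pose let the fingers close. It gives the time, the measured TCP pose, the force and the opening at its end, in the units of the state.
- r.observe(): the state, without advancing time (a new reading comes with each control period).
- r.grab_frame(name): name is "scene" or "top"; returns a dict with "pixels" (420x560x3 uint8, red, green, blue), "z_map" (420x560 float32, m along the optical axis (not along the pixel's ray), 0 where there is no reading), "fx", "fy", "cx", "cy" (pixels), "dist_coeffs" ([k1, k2, p1, p2, k3] as OpenCV has them; the pictures are not rectified), "R" (3x3) and "t" (3): a world point X has camera coordinates R X + t. Camera axes: x right, y down, z forward; pixel columns grow to the right and rows downward; lengths in m; the calibration is good to about 2 mm. A picture is of the moment at which its call begins.
- r.close_job(): hands the job in, once; it reports no verdict.
Trained networks look in a picture, given as the dict that the camera call returned (one of the last four; its "shot" number tells which), for a name from the list of things; names that differ only in an ending like _2 or _b are one class to them, and where a whole thing is asked for, a point or a joint stands for the part that bears it (a point fixed in the world has none). Each returns a list of dicts, best first, with "score" (0 to 1); they miss things now and then, are a little off and sometimes report something else, mostly with a low value. They report only what shows in the picture. A call takes as long as a camera call.
- r.find_in(query, picture): "centre" ([x, y, z] in m, in the coordinates of the camera as it stood for that picture, good to about 4 mm: the middle of the surface that is visible of it).
The state is a dict: "time_s": time; "q": joint angles; "qvel": joint speeds; "effort": joint torques, N m; "ee_pos": TCP position; "tcp_rot": TCP orientation; "force": force on the tool from outside, world axes, zero at the start; "torque": the same for the moment, N m; "width": opening from 0.0 (shut) to 1.0 (fully open).
Only numpy, scipy, OpenCV 4.12 (cv2) and the standard library are available. Lean on these libraries where they do the work, as an engineer would, in place of code of your own. Each camera call takes 0.05 s, during which the arm holds its last target.

## Working session

There is one attempt and no reset: what is moved stays moved. The work goes in short steps, Python scripts to look and compute and a tool call to move; the robot and the scene stay as the last step left them, time stands still between calls to the robot, and variables do not carry over. Pictures are saved under pics/ and viewed, and the job is handed in when it is done.

Besides the shell and the picture viewer there is one more tool, called after ">>>" in YAML: its name, and indented under it one key for each argument. jog_arm: Moves the arm, as the interface text tells. Its arguments: {"type":"object","properties":{"series":{"type":"array"},"grip_force":{"type":"number"}},"required":["series"]}

```bash
mkdir -p pics
cat > h.py <<'E'
import numpy as np, cv2
from rig import r
def save(f,n,crop=None,s=1):
    im=f["pixels"][:,:,::-1]
    if crop: im=im[crop[1]:crop[3],crop[0]:crop[2]]
    if s!=1: im=cv2.resize(im,None,fx=s,fy=s,interpolation=cv2.INTER_CUBIC)
    cv2.imwrite("pics/"+n,im)
def K(f): return np.array([[f["fx"],0,f["cx"]],[0,f["fy"],f["cy"]],[0,0,1.]])
def world(f,pc): return f["R"].T@(np.array(pc)-f["t"])
def onplane(f,u,v,z):
    n=cv2.undistortPoints(np.array([[[u,v]]],float),K(f),np.array(f["dist_coeffs"],float))[0,0]
    d=f["R"].T@np.array([n[0],n[1],1]); o=-f["R"].T@np.array(f["t"])
    return o+d*(z-o[2])/d[2]
def proj(f,X):
    rv,_=cv2.Rodrigues(np.array(f["R"],float))
    return cv2.projectPoints(np.array(X,float).reshape(-1,1,3),rv,np.array(f["t"],float),K(f),np.array(f["dist_coeffs"],float))[0][:,0]
E
python3 - <<'E'
from h import *
np.set_printoptions(precision=4,suppress=True)
print(r.observe(), r.hold_point_z)
for n in("scene","top"):
    f=r.grab_frame(n); save(f,n+"0.png")
    print(n,-np.array(f["R"]).T@f["t"],f["fx"])
    for q in("pin_grip","ear_hole","stow_hole","agitator","carriage","pin_nose"):
        for d in r.find_in(q,f)[:2]: print(q,round(d["score"],2),world(f,d["centre"]),proj(f,[world(f,d["centre"])])[0])
E
```

```text
{'time_s': 0.0, 'q': array([ 1.278 ,  0.2414,  0.0037,  1.3352, -0.    ,  1.5708]), 'qvel': array([ 0.0015,  0.0001, -0.0004,  0.0003,  0.0005,  0.0007]), 'effort': array([  0.    , -37.2314,  25.241 ,   0.0169,   0.0001,  -0.    ]), 'ee_pos': array([0.1441, 0.4781, 0.2304]), 'tcp_rot': array([-0.0002,  0.1459,  0.9893, -0.0011]), 'force': array([0.3493, 0.1958, 0.2133]), 'torque': array([-0.0166, -0.0552, -0.0309]), 'width': 0.999426187182524} 0.0187
scene [ 1.1178 -0.3622  1.1564] 444.6033789154375
pin_grip 0.57 [0.5293 0.1173 0.1391] [305.4546 168.8649]
ear_hole 0.72 [ 0.6643 -0.0884  0.1025] [272.5077 246.8745]
ear_hole 0.52 [ 0.6132 -0.1341  0.1058] [247.4321 241.0182]
stow_hole 0.71 [ 0.671  -0.0764  0.1009] [277.6987 246.6906]
stow_hole 0.6 [ 0.3823 -0.4717  0.0529] [101.9804 250.9791]
agitator 0.96 [ 0.6758 -0.0727  0.0982] [279.8914 247.7784]
carriage 0.86 [ 0.6634 -0.0865  0.1004] [272.9398 246.6229]
pin_nose 0.39 [0.5222 0.1176 0.1395] [304.0618 167.0832]
top [0.3553 0.0029 1.6644] 454.6411808467316
pin_grip 0.22 [ 0.6147 -0.1341  0.1056] [313.7846 189.8285]
ear_hole 0.59 [ 0.6664 -0.0807  0.1018] [298.6744 175.0413]
stow_hole 0.58 [ 0.6164 -0.0572  0.0998] [291.6467 189.0439]
agitator 0.97 [ 0.617  -0.0561  0.0992] [291.3238 188.8792]
carriage 0.77 [ 0.664  -0.0798  0.0991] [298.3549 175.8547]
pin_nose 0.48 [0.5176 0.1276 0.1399] [236.7466 214.5395]
```

View pics/scene0.png

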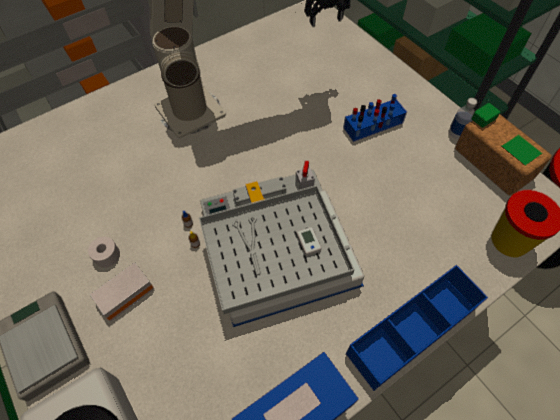

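View pics/top0.png

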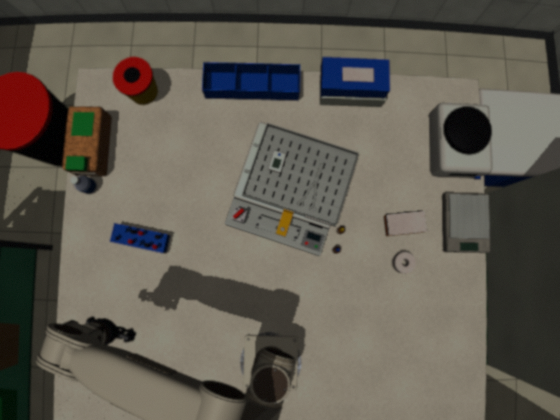

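Scene: agitator in the middle, red pin handle at (305,168), yellow ear at (254,191). Top: handle at (239,213), ear at (286,222). Next I zoom in to fit the agitator pose.

Run:
```python
from h import *
f=r.grab_frame("top"); np.savez("top.npz",**{k:np.array(v) for k,v in f.items()})
save(f,"topz.png",(215,110,375,265),5)
g=r.grab_frame("scene"); np.savez("scene.npz",**{k:np.array(v) for k,v in g.items()})
save(g,"scenez.png",(190,150,330,230),5)
print(f.keys())
```

```text
dict_keys(['pixels', 'z_map', 'fx', 'fy', 'cx', 'cy', 'dist_coeffs', 'R', 't', 'shot'])
```

View pics/topz.png

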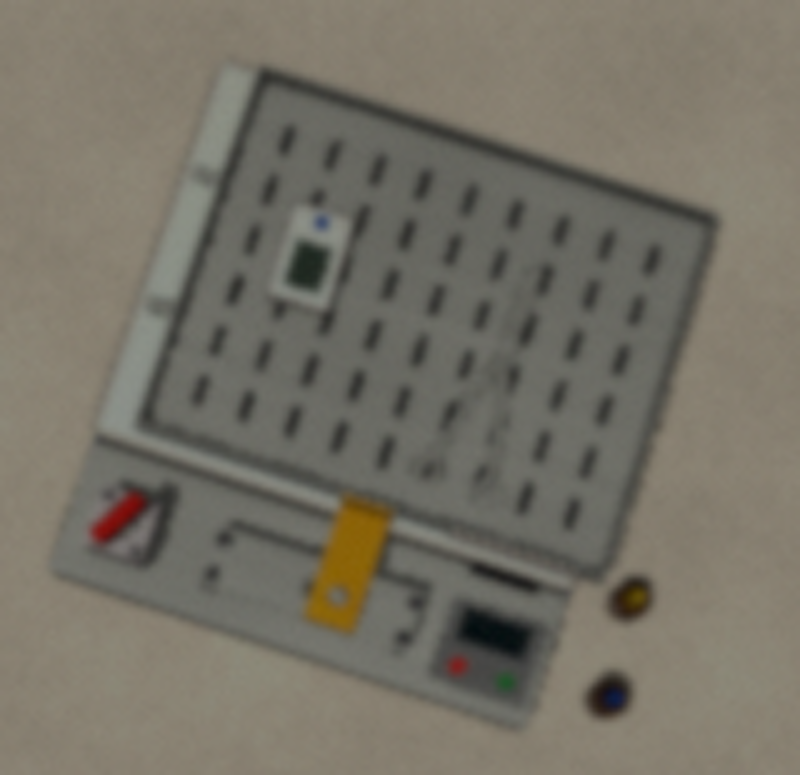

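View pics/scenez.png

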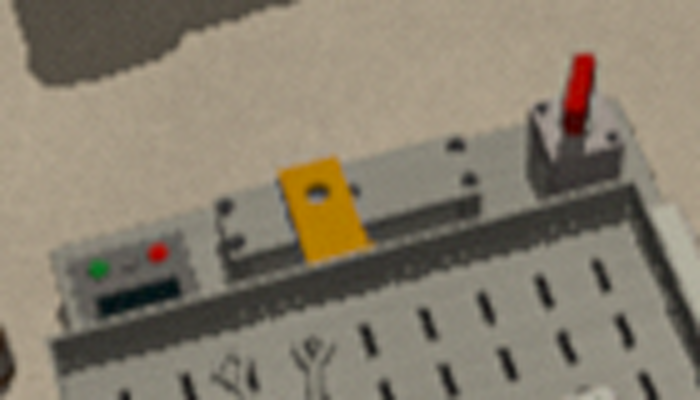

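```bash
cat > fit.py <<'E'
from h import *
from scipy.optimize import least_squares
np.set_printoptions(precision=4,suppress=True)
T=dict(np.load("top.npz",allow_pickle=True));S=dict(np.load("scene.npz",allow_pickle=True))
tz=lambda u,v:((u+.5)/5-.5+215,(v+.5)/5-.5+110); sz=lambda u,v:((u+.5)/5-.5+190,(v+.5)/5-.5+150)
# agitator points
obs=[(T,(-.195,.18,.05),tz(50,572)),(T,(-.195,-.18,.05),tz(522,728)),(T,(.195,.18,.085),tz(228,65))]
def res(p):
    c,s=np.cos(p[2]),np.sin(p[2]);R=np.array([[c,-s,0],[s,c,0],[0,0,1]]);o=np.array([p[0],p[1],0])
    e=[proj(f,[R@np.array(x)+o])[0]-u for f,x,u in obs]
    e+=[proj(f,[R@np.array([-.155,p[3],.1])+o])[0]-u for f,u in((T,tz(337,597)),(S,sz(317,192)))]
    return np.concatenate(e)
if __name__=="__main__":
    s=least_squares(res,[.65,-.07,-.25,-.02]);print(s.x,s.fun)
    for n,f,u in(("T",T,tz(337,597)),("S",S,sz(317,192))):print("ear",n,onplane(f,*u,.1)[:2])
    for n,f,u in(("T",T,tz(308,588)),("S",S,sz(355,190))):print("spot",n,onplane(f,*u,.09)[:2])
    # red handle
    for n,f in(("T",T),("S",S)):
        p=f["pixels"].astype(int);m=(p[...,0]>90)&(p[...,0]>2.2*p[...,1])&(p[...,0]>2.2*p[...,2])
        nn,l,st,ce=cv2.connectedComponentsWithStats(m.astype(np.uint8))
        for i in range(1,nn):
            w=onplane(f,*ce[i],.135)
            if st[i,4]>5 and .45<w[0]<.62 and -.3<w[1]<.25:
                vs,us=np.nonzero(l==i);z=f["z_map"][vs,us];rect=cv2.minAreaRect(np.c_[us,vs].astype(np.float32))
                print(n,st[i],ce[i],rect,w[:2],onplane(f,*ce[i],.142)[:2])
                P=np.array([world(f,[*( (cv2.undistortPoints(np.array([[[u,v]]],float),K(f),f["dist_coeffs"])[0,0])*d),d]) for u,v,d in zip(us,vs,z)])
                print(P.mean(0),P[:,2].max(), np.median(P,0))
                t=P[P[:,2]>.135];print(len(t),t.mean(0));w_,v_=np.linalg.eigh(np.cov(t[:,:2].T));print(w_,np.degrees(np.arctan2(v_[1,1],v_[0,1])))
E
python3 fit.py
```

```text
[ 0.627  -0.0516 -0.2996 -0.0217] [-0.1921 -0.4773  1.371   0.7598 -0.607  -2.1459 -0.1208  0.983  -0.0452
 -0.8252]
ear T [ 0.4759 -0.0269]
ear S [ 0.475 -0.028]
spot T [ 0.4824 -0.0068]
spot S [ 0.4805 -0.006 ]
T [234 209   9   9  38] [238.0526 212.8947] ((238.00003051757812, 213.0), (2.8284270763397217, 11.31370735168457), 45.0) [0.5239 0.1238] [0.5231 0.1233]
[0.5232 0.1233 0.1413] 0.14981237947666842 [0.5231 0.1235 0.1412]
38 [0.5232 0.1233 0.1413]
[0.     0.0001] 135.08878583876236
S [303 161   6  12  48] [305.625  166.2917] ((305.6470947265625, 166.4117889404297), (3.8805696964263916, 11.641709327697754), 14.03624439239502) [0.5198 0.1251] [0.5239 0.1218]
[0.5471 0.1028 0.1822] 1.156363576274713 [0.5228 0.1222 0.1404]
44 [0.5494 0.1006 0.1865]
[0.     0.0263] 140.8115702189727
S [220 199   4   3  10] [221.2 200. ] ((221.5, 200.0), (3.0, 2.0), 0.0) [ 0.4796 -0.1319] [ 0.484  -0.1334]
[ 0.4308 -0.1142  0.0568] 0.0619178123681338 [ 0.4312 -0.1148  0.0569]
0 [nan nan nan]
[nan nan] nanfit.py:28: RuntimeWarning: Mean of empty slice.
  t=P[P[:,2]>.135];print(len(t),t.mean(0));w_,v_=np.linalg.eigh(np.cov(t[:,:2].T));print(w_,np.degrees(np.arctan2(v_[1,1],v_[0,1])))
  ret = um.true_divide(
  avg = a.mean(axis, **keepdims_kw)
fit.py:28: RuntimeWarning: Degrees of freedom <= 0 for slice
  t=P[P[:,2]>.135];print(len(t),t.mean(0));w_,v_=np.linalg.eigh(np.cov(t[:,:2].T));print(w_,np.degrees(np.arctan2(v_[1,1],v_[0,1])))
  c *= np.true_divide(1, fact)
  c *= np.true_divide(1, fact)
```

```bash
cat > handle.py <<'E'
from fit import *
from scipy.optimize import minimize
def soft(f):
    p=f["pixels"].astype(float);return np.clip((p[...,0]-1.0*(p[...,1]+p[...,2])/2)/110,0,1)
U=8
def sil(f,x,y,z,a,h=.014):
    c,s=np.cos(a),np.sin(a)
    P=[[x+c*i-s*j,y+s*i+c*j,z+k] for i in(-.022,.022) for j in(-.007,.007) for k in(-h,h)]
    q=proj(f,P);return q
def cost(p,frames,z,show=0):
    e=0
    for f,box in frames:
        u0,v0,u1,v1=box;q=sil(f,p[0],p[1],z,p[2])
        h=cv2.convexHull((((q-[u0,v0]+.5)*U)*16).astype(np.int32))
        im=np.zeros(((v1-v0)*U,(u1-u0)*U),np.uint8);cv2.fillConvexPoly(im,h,255,shift=4)
        im=cv2.resize(im,(u1-u0,v1-v0),interpolation=cv2.INTER_AREA)/255.
        im=cv2.GaussianBlur(im,(0,0),.6)
        so=soft(f)[v0:v1,u0:u1]
        # best scale
        k=(im*so).sum()/max((im*im).sum(),1e-6)
        e+=((so-k*im)**2).sum()/ (so**2).sum()
    return e
if __name__=="__main__":
    fr={"T":[(T,(228,203,250,225))],"S":[(S,(296,154,316,182))]};fr["TS"]=fr["T"]+fr["S"]
    for n in fr:
        b=min((minimize(cost,[.523,.1225,a],args=(fr[n],.128),method="Nelder-Mead",options=dict(initial_simplex=[[.523,.1225,a],[.527,.1225,a],[.523,.1265,a],[.523,.1225,a+.2]])) for a in np.radians([-75,-60,-45,-30,-15,5,20])),key=lambda s:s.fun)
        print(n,b.x,np.degrees(b.x[2]),b.fun)
        if n=="TS":
            for d in range(-70,20,10):
                print(d,round(minimize(lambda p:cost([p[0],p[1],np.radians(d)],fr[n],.128),b.x[:2],method="Nelder-Mead",options=dict(initial_simplex=[b.x[:2],b.x[:2]+[.003,0],b.x[:2]+[0,.003]])).fun,4))
E
python3 handle.py
```

```text
T [ 0.5242  0.1248 -0.8131] -46.587507646088014 0.0838725037856105
S [ 0.5174  0.1259 -0.7663] -43.90297731326467 0.25200991674351525
TS [ 0.5221  0.1239 -0.7613] -43.61751360766428 0.4391303636803201
-70 0.7719
-60 0.5979
-50 0.4699
-40 0.4616
-30 0.6044
-20 0.8062
-10 1.007
0 1.1571
10 1.2581
```

>>> jog_arm:
  series:
    - {"tx": -0.046,"ty": -0.023,"tz": 0,"yaw": 0.1,"hand": 1}
    - {"tx": -0.09,"ty": -0.045,"yaw": 0.2,"hand": 1}
    - {"tx": -0.135,"ty": -0.067,"yaw": 0.3,"hand": 1}
    - {"tx": -0.18,"ty": -0.089,"yaw": 0.4,"hand": 1}
    - {"tx": -0.225,"ty": -0.111,"yaw": 0.49,"hand": 1}

```text
validation failed for argument at $.se...
```

```bash
cat > go.py <<'E'
import sys
from h import *
from scipy.spatial.transform import Rotation as Ro
np.set_printoptions(precision=4,suppress=True)
def st():
    s=r.observe();q=s["tcp_rot"];return s,Ro.from_quat([q[1],q[2],q[3],q[0]]).as_matrix()
def rel(x,y,z,ang=None):
    s,M=st();d=M.T@(np.array([x,y,z])-s["ee_pos"]);print("t",round(s["time_s"],2),"pos",s["ee_pos"],"F",s["force"],"w",round(s["width"],3),"rel",d)
    a=np.degrees(np.arctan2(M[1,1],M[0,1]));print("jaw ang",a,"tilt",M[:,2])
    if ang is not None:
        e=(a-ang+90)%180-90;print("yaw",np.radians(e))
if __name__=="__main__": rel(*map(float,sys.argv[1:]))
E
python3 go.py .523 .124 .19 45
```

```text
t 0.8 pos [0.1443 0.4787 0.2313] F [ 0.181   0.3624 -0.3166] w 1.0 rel [-0.4649 -0.2304  0.0413]
jaw ang 73.22486542885807 tilt [ 0.0001  0.0001 -1.    ]
yaw 0.4926168326658946
```

>>> jog_arm:
  series:
    - {"tx": -0.044,"ty": -0.022,"tz": 0,"yaw": 0.1,"hand": 1}
    - {"tx": -0.088,"ty": -0.044,"tz": 0,"yaw": 0.2,"hand": 1}
    - {"tx": -0.132,"ty": -0.066,"tz": 0,"yaw": 0.3,"hand": 1}
    - {"tx": -0.176,"ty": -0.088,"tz": 0,"yaw": 0.4,"hand": 1}
    - {"tx": -0.22,"ty": -0.11,"tz": 0,"yaw": 0.49,"hand": 1}

```text
time_s: 1.3
ee_pos: [0.3243, 0.3085, 0.2316]
tcp_rot: [0.0, 0.383, 0.924, 0.0]
force: [1.1, 0.4, 0.6]
width: 0.998
```

```bash
python3 go.py .523 .124 .19 45
```

```text
t 1.3 pos [0.3243 0.3085 0.2316] F [1.0644 0.376  0.6367] w 0.998 rel [-0.271   0.0102  0.0416]
jaw ang 44.95976712767499 tilt [ 0.0006  0.0006 -1.    ]
yaw -0.0007021960896058695
```

>>> jog_arm:
  series:
    - {"tx": -0.05,"ty": 0.002,"tz": 0,"yaw": 0,"hand": 1}
    - {"tx": -0.1,"ty": 0.004,"tz": 0.01,"yaw": 0,"hand": 1}
    - {"tx": -0.15,"ty": 0.006,"tz": 0.02,"yaw": 0,"hand": 1}
    - {"tx": -0.2,"ty": 0.008,"tz": 0.03,"yaw": 0,"hand": 1}
    - {"tx": -0.245,"ty": 0.01,"tz": 0.035,"yaw": 0,"hand": 1}

```text
time_s: 1.8
ee_pos: [0.5049, 0.1424, 0.1956]
tcp_rot: [-0.0, 0.382, 0.924, -0.0]
force: [1.5, 0.6, 0.3]
width: 1.0
```

>>> jog_arm:
  series:
    - {"tx": -0.02,"ty": 0,"tz": 0,"yaw": 0,"hand": 1}
    - {"tx": -0.02,"ty": 0,"tz": 0,"yaw": 0,"hand": 1}

```text
time_s: 2.0
ee_pos: [0.5199, 0.1277, 0.1956]
tcp_rot: [0.0, 0.384, 0.923, -0.0]
force: [-0.0, 0.9, -0.3]
width: 1.001
```

```bash
python3 go.py .523 .124 .109 45
python3 - <<'E'
from h import *
f=r.grab_frame("top");save(f,"t1.png",(200,180,300,255),8)
g=r.grab_frame("scene");save(g,"s1.png",(260,120,340,190),8)
E
```

```text
t 2.0 pos [0.5199 0.1277 0.1956] F [-0.0486  0.8639 -0.2947] w 1.001 rel [-0.0048 -0.0004  0.0866]
jaw ang 44.87815500037177 tilt [-0.0002 -0.0005 -1.    ]
yaw -0.0021265964206037607
```

View pics/t1.png

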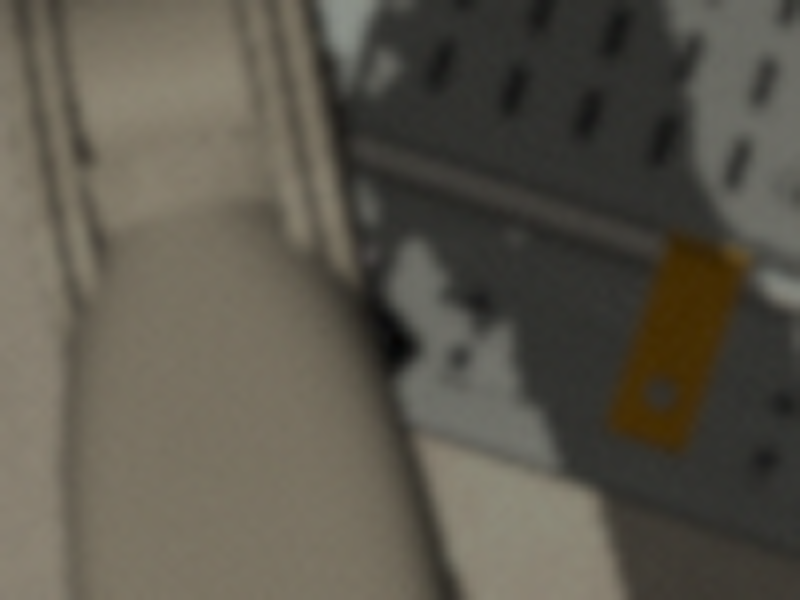

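View pics/s1.png

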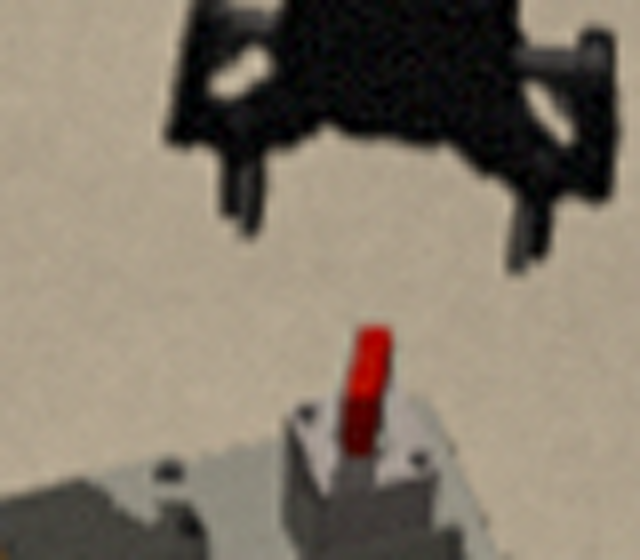

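Top view: the arm hides the pin. Scene view: the fingers (at 235,230 and 525,265) straddle the red handle (368,390) roughly centrally. I'll descend.

>>> jog_arm:
  series:
    - {"tx": -0.003,"ty": 0,"tz": 0.02,"yaw": 0,"hand": 1}
    - {"tx": -0.003,"ty": 0,"tz": 0.045,"yaw": 0,"hand": 0.5}
    - {"tx": -0.003,"ty": 0,"tz": 0.066,"yaw": 0,"hand": 0.2}
    - {"tx": -0.003,"ty": 0,"tz": 0.082,"yaw": 0,"hand": 0}
    - {"tx": -0.003,"ty": 0,"tz": 0.086,"yaw": 0,"hand": 0}

```text
time_s: 2.6
ee_pos: [0.5178, 0.129, 0.1087]
tcp_rot: [-0.002, 0.38, 0.925, -0.001]
force: [-0.9, 0.4, 0.4]
width: 0.504
```

```bash
python3 go.py .523 .124 .109 45
python3 - <<'E'
from h import *
g=r.grab_frame("scene");save(g,"s2.png",(260,120,340,190),8)
E
```

```text
t 2.6 pos [0.5178 0.129  0.1087] F [-0.867   0.4425  0.4243] w 0.504 rel [-0.0072  0.0001 -0.0003]
jaw ang 45.28950236444855 tilt [-0.0039 -0.0006 -1.    ]
yaw 0.0050527694519358094
```

View pics/s2.png

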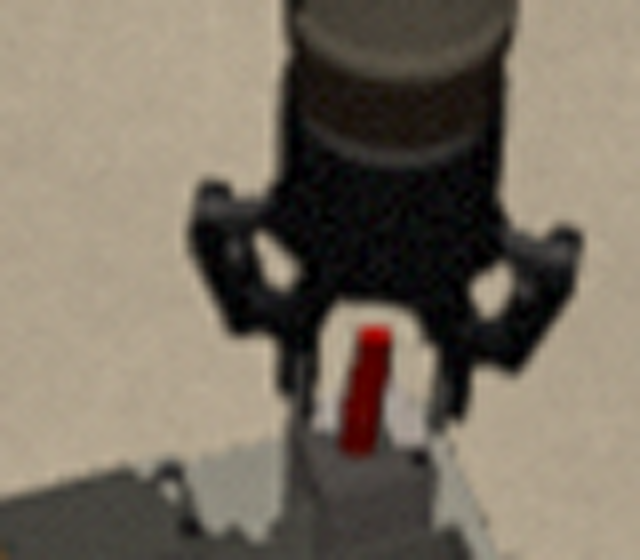

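Scene view: the half-shut fingers (300 and 450, 400) bracket the handle (365,400). I'll let it settle and check the offset along the handle.

>>> jog_arm:
  series:
    - {"tx": 0,"ty": 0,"tz": 0,"yaw": 0,"hand": 0}
    - {"tx": 0,"ty": 0,"tz": 0,"yaw": 0,"hand": 0}

```text
time_s: 2.85
ee_pos: [0.5209, 0.1286, 0.1116]
tcp_rot: [0.001, 0.381, 0.925, 0.001]
force: [0.6, -0.8, 0.4]
width: 0.504
```

```bash
python3 go.py .523 .124 .109 45
```

```text
t 2.85 pos [0.5209 0.1286 0.1116] F [ 0.5764 -0.8043  0.4364] w 0.504 rel [-0.0048 -0.0018  0.0026]
jaw ang 45.194663670956366 tilt [ 0.0023  0.0006 -1.    ]
yaw 0.0033975219922075745
```

>>> jog_arm:
  series:
    - {"tx": -0.005,"ty": 0,"tz": 0.001,"yaw": 0,"hand": 0}
    - {"tx": -0.005,"ty": 0,"tz": 0.001,"yaw": 0,"hand": -1}
    - {"tx": -0.005,"ty": 0,"tz": 0.001,"yaw": 0,"hand": -1}
    - {"tx": -0.005,"ty": 0,"tz": 0.001,"yaw": 0,"hand": -1}
    - {"tx": -0.005,"ty": 0,"tz": 0.001,"yaw": 0,"hand": -1}
  grip_force: 50

```text
time_s: 3.35
ee_pos: [0.5226, 0.123, 0.1091]
tcp_rot: [-0.001, 0.382, 0.924, -0.002]
force: [-2.9, -3.9, 2.8]
width: 0.153
```

>>> jog_arm:
  series:
    - {"tx": 0,"ty": 0,"tz": 0,"yaw": 0,"hand": -1}
    - {"tx": 0,"ty": 0,"tz": 0,"yaw": 0,"hand": -1}

```text
time_s: 3.55
ee_pos: [0.5225, 0.123, 0.109]
tcp_rot: [-0.001, 0.382, 0.924, -0.002]
force: [-3.9, -4.1, 2.8]
width: 0.153
```

```bash
python3 go.py .523 .124 .109 45
```

```text
t 3.55 pos [0.5225 0.123  0.109 ] F [-3.9288 -4.1316  2.8434] w 0.153 rel [0.0004 0.0011 0.    ]
jaw ang 45.09292616316998 tilt [-0.0025 -0.0028 -1.    ]
yaw 0.0016218675085615962
```

>>> jog_arm:
  series:
    - {"tx": 0,"ty": -0.001,"tz": 0,"yaw": 0,"hand": -1}
    - {"tx": 0,"ty": -0.001,"tz": -0.003,"yaw": 0,"hand": -1}
    - {"tx": 0,"ty": -0.001,"tz": -0.006,"yaw": 0,"hand": -1}
    - {"tx": 0,"ty": -0.001,"tz": -0.009,"yaw": 0,"hand": -1}
  grip_force: 60

```text
time_s: 3.95
ee_pos: [0.5224, 0.1231, 0.1177]
tcp_rot: [-0.001, 0.382, 0.924, -0.001]
force: [-0.3, -3.4, -4.1]
width: 0.152
```

```bash
python3 go.py .523 .124 .16 45
```

```text
t 3.95 pos [0.5224 0.1231 0.1177] F [-0.3383 -3.3745 -4.1237] w 0.152 rel [ 0.0002  0.001  -0.0423]
jaw ang 45.13411383892952 tilt [-0.0021 -0.0014 -1.    ]
yaw 0.002340728061809514
```

>>> jog_arm:
  series:
    - {"tx": 0,"ty": -0.001,"tz": -0.008,"yaw": 0,"hand": -1}
    - {"tx": 0,"ty": -0.001,"tz": -0.016,"yaw": 0,"hand": -1}
    - {"tx": 0,"ty": -0.001,"tz": -0.025,"yaw": 0,"hand": -1}
    - {"tx": 0,"ty": -0.001,"tz": -0.035,"yaw": 0,"hand": -1}
    - {"tx": 0,"ty": -0.001,"tz": -0.045,"yaw": 0,"hand": -1}

```text
time_s: 4.45
ee_pos: [0.5234, 0.1239, 0.1655]
tcp_rot: [0.001, 0.381, 0.924, 0.001]
force: [-0.3, -0.0, -0.7]
width: 0.153
```

>>> jog_arm:
  series:
    - {"tx": 0,"ty": 0,"tz": 0,"yaw": 0,"hand": -1}
    - {"tx": 0,"ty": 0,"tz": 0,"yaw": 0,"hand": -1}

```text
time_s: 4.65
ee_pos: [0.5229, 0.1234, 0.1641]
tcp_rot: [0.001, 0.381, 0.924, 0.001]
force: [-0.6, 0.6, -0.9]
width: 0.154
```

```bash
python3 go.py .476 -.0275 .16 45
python3 - <<'E'
from h import *
f=r.grab_frame("top");save(f,"t3.png",(200,180,300,255),8)
g=r.grab_frame("scene");save(g,"s3.png",(225,120,325,220),6)
E
```

```text
t 4.65 pos [0.5229 0.1234 0.1641] F [-0.5745  0.5637 -0.8593] w 0.154 rel [-0.0732 -0.1401  0.0039]
jaw ang 45.162066244195316 tilt [ 0.0017  0.0008 -1.    ]
yaw 0.002828589567549409
```

View pics/s3.png

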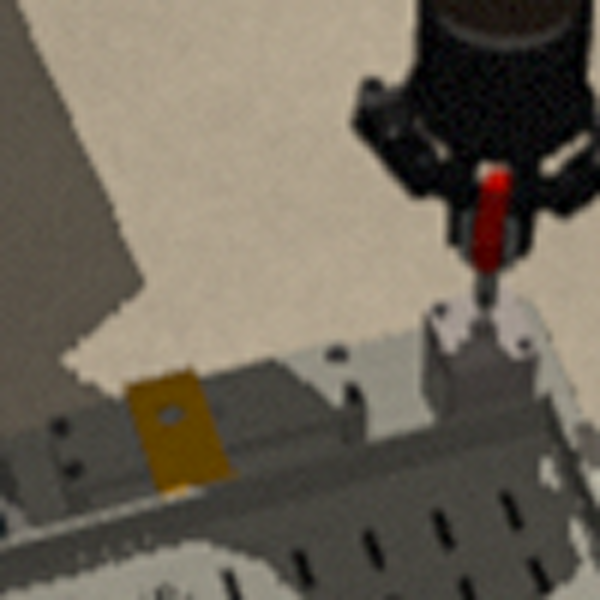

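Scene view: the pin is clear of the bridge in the fingers, neck at (487,290); ear hole at (170,413). Carrying it over to the ear.

>>> jog_arm:
  series:
    - {"tx": -0.015,"ty": -0.028,"tz": 0,"yaw": 0,"hand": -1}
    - {"tx": -0.03,"ty": -0.057,"tz": 0,"yaw": 0,"hand": -1}
    - {"tx": -0.045,"ty": -0.085,"tz": 0,"yaw": 0,"hand": -1}
    - {"tx": -0.06,"ty": -0.115,"tz": 0,"yaw": 0,"hand": -1}
    - {"tx": -0.0736,"ty": -0.1413,"tz": 0,"yaw": 0,"hand": -1}

```text
time_s: 5.25
ee_pos: [0.4738, -0.0302, 0.1627]
tcp_rot: [-0.001, 0.382, 0.924, -0.0]
force: [-0.3, 0.2, -0.7]
width: 0.155
```

>>> jog_arm:
  series:
    - {"tx": 0,"ty": 0,"tz": 0,"yaw": 0,"hand": -1}
    - {"tx": 0,"ty": 0,"tz": 0.004,"yaw": 0,"hand": -1}
    - {"tx": 0,"ty": 0,"tz": 0.004,"yaw": 0,"hand": -1}

```text
time_s: 5.55
ee_pos: [0.4747, -0.0284, 0.1585]
tcp_rot: [-0.001, 0.381, 0.924, 0.0]
force: [-1.0, 0.0, -0.8]
width: 0.155
```

```bash
python3 go.py .475 -.0285 .16 45
python3 - <<'E'
from h import *
f=r.grab_frame("top");save(f,"t4.png",(240,180,320,255),8)
g=r.grab_frame("scene");save(g,"s4.png",(220,150,290,220),8)
E
python3 go.py .475 -.0285 .16 45
```

```text
t 5.55 pos [ 0.4747 -0.0284  0.1585] F [-0.9635  0.0119 -0.817 ] w 0.155 rel [-0.0003  0.0002 -0.0015]
jaw ang 45.183928276265036 tilt [-0.0012  0.0005 -1.    ]
yaw 0.00321015400834261
t 5.65 pos [ 0.475  -0.0281  0.1589] F [-0.7317 -0.3706 -1.5647] w 0.155 rel [-0.0003 -0.0003 -0.0011]
jaw ang 45.23847830711871 tilt [-0.0007  0.0003 -1.    ]
yaw 0.004162231653803748
```

View pics/s4.png

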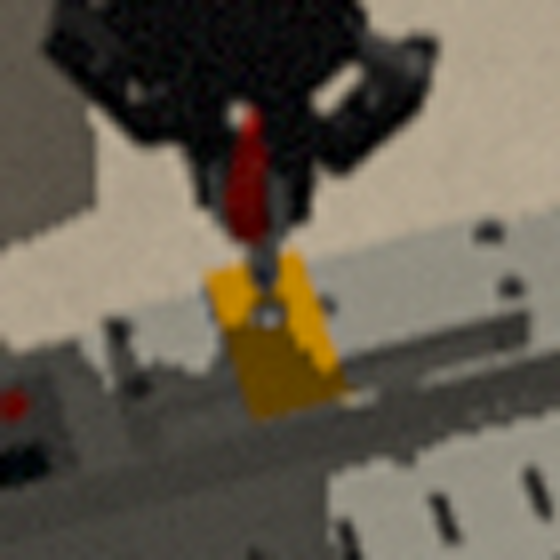

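View pics/t4.png

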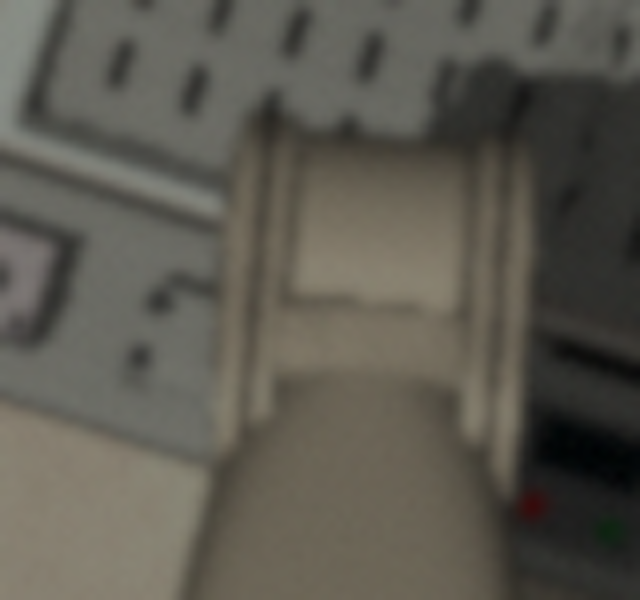

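Scene view: the nose sits over the ear hole (268,312). The dark crescent at (328,305) is the lock plate hole just left of the ear. I'll lower gently.

>>> jog_arm:
  series:
    - {"tx": 0,"ty": 0,"tz": 0.004,"yaw": 0,"hand": -1}
    - {"tx": 0,"ty": 0,"tz": 0.008,"yaw": 0,"hand": -1}
    - {"tx": 0,"ty": 0,"tz": 0.011,"yaw": 0,"hand": -1}
    - {"tx": 0,"ty": 0,"tz": 0.013,"yaw": 0,"hand": -1}

```text
time_s: 6.05
ee_pos: [0.4747, -0.0288, 0.1457]
tcp_rot: [-0.0, 0.381, 0.924, -0.0]
force: [0.1, -0.2, -0.3]
width: 0.157
```

```bash
python3 go.py .475 -.0285 .1376 45
```

```text
t 6.05 pos [ 0.4747 -0.0288  0.1457] F [ 0.0762 -0.1936 -0.2694] w 0.157 rel [-0.      0.0005  0.0081]
jaw ang 45.17168070256771 tilt [-0.0008  0.0001 -1.    ]
yaw 0.00299639352194367
```

>>> jog_arm:
  series:
    - {"tx": 0,"ty": 0,"tz": 0.002,"yaw": 0,"hand": -1}
    - {"tx": 0,"ty": 0,"tz": 0.004,"yaw": 0,"hand": -1}
    - {"tx": 0,"ty": 0,"tz": 0.004,"yaw": 0,"hand": -1}

```text
time_s: 6.35
ee_pos: [0.475, -0.0291, 0.1422]
tcp_rot: [0.0, 0.382, 0.924, 0.0]
force: [0.8, 0.8, -0.7]
width: 0.158
```

```bash
python3 go.py .475 -.0285 .1376 45
```

```text
t 6.35 pos [ 0.475  -0.0291  0.1422] F [ 0.8097  0.8031 -0.6612] w 0.158 rel [0.0004 0.0004 0.0046]
jaw ang 45.143382338954765 tilt [ 0.0001  0.     -1.    ]
yaw 0.002502493903971183
```

>>> jog_arm:
  series:
    - {"tx": 0,"ty": 0,"tz": 0.002,"yaw": 0,"hand": -1}
    - {"tx": 0,"ty": 0,"tz": 0.0035,"yaw": 0,"hand": -1}
    - {"tx": 0,"ty": 0,"tz": 0.0035,"yaw": 0,"hand": -1}

```text
time_s: 6.65
ee_pos: [0.4752, -0.0291, 0.1388]
tcp_rot: [0.0, 0.382, 0.924, 0.0]
force: [2.0, 0.0, -1.5]
width: 0.154
```

```bash
python3 go.py .475 -.0285 .1376 45;python3 - <<'E'
from h import *
g=r.grab_frame("scene");save(g,"s5.png",(220,150,290,220),8)
E
```

```text
t 6.65 pos [ 0.4752 -0.0291  0.1388] F [ 1.9683  0.0138 -1.4868] w 0.154 rel [0.0006 0.0003 0.0012]
jaw ang 45.14326327688572 tilt [ 0.0007 -0.0001 -1.    ]
yaw 0.0025004158788520837
```

View pics/s5.png

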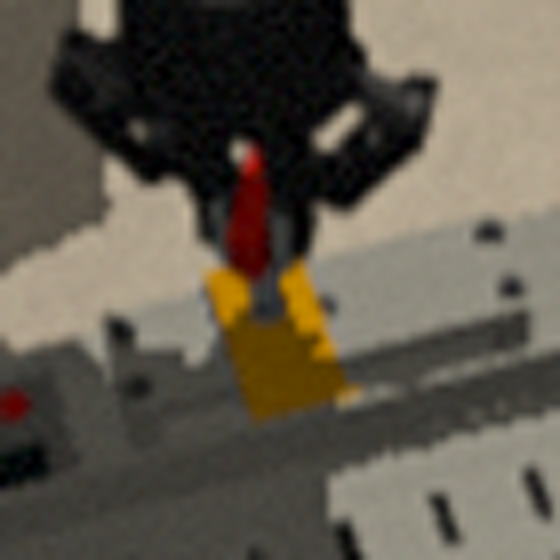

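Scene view: the shank is entering the ear hole (265,305), ear undisturbed. Next I feel for the plate.

>>> jog_arm:
  series:
    - {"tx": 0,"ty": 0,"tz": 0.001,"yaw": 0,"hand": -1}
    - {"tx": 0,"ty": 0,"tz": 0.002,"yaw": 0,"hand": -1}
    - {"tx": 0,"ty": 0,"tz": 0.002,"yaw": 0,"hand": -1}

```text
time_s: 7.0
ee_pos: [0.4753, -0.0291, 0.1374]
tcp_rot: [0.001, 0.381, 0.924, 0.0]
force: [1.0, -0.2, 3.0]
width: 0.156
```

```bash
python3 go.py .475 -.0285 .1376 45
```

```text
t 7.0 pos [ 0.4753 -0.0291  0.1374] F [ 1.0406 -0.2409  3.0344] w 0.156 rel [ 0.0006  0.0002 -0.0002]
jaw ang 45.14950139087719 tilt [ 0.0011 -0.0001 -1.    ]
yaw 0.0026092915071179957
```

>>> jog_arm:
  series:
    - {"tx": 0.001,"ty": 0.0018,"tz": 0.0005,"yaw": 0,"hand": -1}
    - {"tx": 0.002,"ty": 0.0036,"tz": 0.0005,"yaw": 0,"hand": -1}
    - {"tx": 0.003,"ty": 0.0054,"tz": 0.0005,"yaw": 0,"hand": -1}
    - {"tx": 0.0037,"ty": 0.0071,"tz": 0.0005,"yaw": 0,"hand": -1}
    - {"tx": 0.0046,"ty": 0.0089,"tz": 0.0005,"yaw": 0,"hand": -1}

```text
time_s: 7.5
ee_pos: [0.4775, -0.0227, 0.1373]
tcp_rot: [0.001, 0.382, 0.924, -0.004]
force: [-2.2, -9.3, 8.5]
width: 0.15
```

```bash
cat > sl.py <<'E'
from go import *
s,M=st();d=s["ee_pos"]-np.array([.4753,-.0291,.1374]);u=np.array([.298,.9546,0]);n=np.array([.9546,-.298,0])
print("t",round(s["time_s"],2),"slid",d@u*1e3,"off",d@n*1e3,"dz",d[2]*1e3,"F u,n,z",s["force"]@u,s["force"]@n,s["force"][2],"tq",s["torque"],"tilt",M[:2,2],"w",round(s["width"],3))
E
python3 sl.py
```

```text
t 7.5 slid 6.738247449063842 off 0.23755286615628976 dz -0.10985815238537255 F u,n,z -9.489998822834204 0.6908579566223275 8.485848437405494 tq [-2.1855  0.6673  0.0322] tilt [-0.0002 -0.0079] w 0.15
```

>>> jog_arm:
  series:
    - {"tx": 0.001,"ty": 0.0018,"tz": -0.0004,"yaw": 0,"hand": -1}
    - {"tx": 0.0019,"ty": 0.0035,"tz": -0.0004,"yaw": 0,"hand": -1}
    - {"tx": 0.0028,"ty": 0.0053,"tz": -0.0004,"yaw": 0,"hand": -1}

```text
time_s: 7.8
ee_pos: [0.4795, -0.0161, 0.1372]
tcp_rot: [0.001, 0.382, 0.924, -0.003]
force: [0.1, -6.0, 3.7]
width: 0.153
```

```bash
python3 sl.py
```

```text
t 7.8 slid 13.63834376307445 off 0.1505436233983781 dz -0.16349691330538874 F u,n,z -5.686240951695292 1.86769194378029 3.7254843156110597 tq [-1.4368  0.1986 -0.008 ] tilt [ 0.     -0.0057] w 0.153
```

>>> jog_arm:
  series:
    - {"tx": 0.0007,"ty": 0.0013,"tz": 0,"yaw": 0,"hand": -1}
    - {"tx": 0.0014,"ty": 0.0026,"tz": 0,"yaw": 0,"hand": -1}

```text
time_s: 8.0
ee_pos: [0.4808, -0.0118, 0.1369]
tcp_rot: [0.001, 0.382, 0.924, -0.001]
force: [0.7, -4.1, 2.2]
width: 0.156
```

```bash
python3 sl.py
```

```text
t 8.0 slid 18.186409443691787 off 0.09640063328424998 dz -0.4747885610150715 F u,n,z -3.6998807065002297 1.8895518485531952 2.198126445995237 tq [-0.91   -0.1928 -0.0511] tilt [ 0.0008 -0.0018] w 0.156
```

>>> jog_arm:
  series:
    - {"tx": 0.0002,"ty": 0.0004,"tz": 0.0008,"yaw": 0,"hand": -1}
    - {"tx": 0.0002,"ty": 0.0004,"tz": 0.0015,"yaw": 0,"hand": -1}

```text
time_s: 8.2
ee_pos: [0.4811, -0.0107, 0.1353]
tcp_rot: [0.001, 0.381, 0.924, -0.0]
force: [1.3, -3.3, 2.5]
width: 0.155
```

```bash
python3 sl.py
```

```text
t 8.2 slid 19.305789115136587 off 0.06790136913208383 dz -2.0750386074862845 F u,n,z -2.7315959918043355 2.2489544925969476 2.4711909603388893 tq [-0.9145 -0.3488 -0.033 ] tilt [ 0.0009 -0.0006] w 0.155
```

>>> jog_arm:
  series:
    - {"tx": -0.0003,"ty": 0.0003,"tz": 0.001,"yaw": 0,"hand": -1}
    - {"tx": -0.0003,"ty": 0.0003,"tz": 0.002,"yaw": 0,"hand": -1}
    - {"tx": -0.0003,"ty": 0.0003,"tz": 0.003,"yaw": 0,"hand": -1}

```text
time_s: 8.5
ee_pos: [0.4814, -0.0104, 0.1328]
tcp_rot: [0.0, 0.381, 0.924, 0.0]
force: [-0.1, -3.5, 7.0]
width: 0.149
```

```bash
python3 sl.py
```

```text
t 8.5 slid 19.640568868378946 off 0.30482136157862705 dz -4.552348191100064 F u,n,z -3.365312615280542 0.9458937324092598 7.043426393354214 tq [-0.8139 -0.0119 -0.0044] tilt [0.001  0.0001] w 0.149
```

>>> jog_arm:
  series:
    - {"tx": 0,"ty": 0,"tz": 0.0005,"yaw": 0,"hand": -1}
    - {"tx": 0,"ty": 0,"tz": 0.001,"yaw": 0,"hand": -1}

```text
time_s: 8.7
ee_pos: [0.4811, -0.0106, 0.1312]
tcp_rot: [0.0, 0.382, 0.924, -0.0]
force: [0.8, -4.0, 4.6]
width: 0.152
```

```bash
python3 sl.py
```

```text
t 8.7 slid 19.378704618054776 off -0.00041396728669806004 dz -6.24944730683713 F u,n,z -3.5279279456611325 1.9796667572503 4.56488332328967 tq [-0.9534 -0.2654  0.0549] tilt [ 0.     -0.0003] w 0.152
```

>>> jog_arm:
  series:
    - {"tx": -0.0004,"ty": -0.0003,"tz": 0.001,"yaw": 0,"hand": -1}
    - {"tx": -0.0004,"ty": -0.0003,"tz": 0.002,"yaw": 0,"hand": -1}
    - {"tx": -0.0004,"ty": -0.0003,"tz": 0.003,"yaw": 0,"hand": -1}

```text
time_s: 9.0
ee_pos: [0.4811, -0.011, 0.1279]
tcp_rot: [-0.0, 0.381, 0.924, 0.0]
force: [2.1, -2.3, 1.9]
width: 0.153
```

```bash
python3 sl.py
```

```text
t 9.0 slid 19.058601167152936 off 0.15343923222340797 dz -9.498361862019882 F u,n,z -1.5609615712968588 2.6768671170951333 1.9058217083216145 tq [-0.774  -0.3474  0.0433] tilt [-0.0003  0.0001] w 0.153
```

>>> jog_arm:
  series:
    - {"tx": -0.0002,"ty": 0,"tz": 0.0015,"yaw": 0,"hand": -1}
    - {"tx": -0.0002,"ty": 0,"tz": 0.003,"yaw": 0,"hand": -1}
    - {"tx": -0.0002,"ty": 0,"tz": 0.0045,"yaw": 0,"hand": -1}

```text
time_s: 9.3
ee_pos: [0.481, -0.0111, 0.1234]
tcp_rot: [-0.0, 0.381, 0.924, -0.0]
force: [0.7, -3.3, 3.1]
width: 0.154
```

```bash
python3 sl.py
```

```text
t 9.3 slid 18.861843438806456 off 0.12262648565762002 dz -14.023495006999925 F u,n,z -2.966195693897074 1.6675018985066064 3.0724536301645973 tq [-0.7324 -0.1606  0.0144] tilt [-0.0007  0.    ] w 0.154
```

>>> jog_arm:
  series:
    - {"tx": 0,"ty": 0,"tz": 0.001,"yaw": 0,"hand": -1}
    - {"tx": 0,"ty": 0,"tz": 0.002,"yaw": 0,"hand": -1}
    - {"tx": 0,"ty": 0,"tz": 0.003,"yaw": 0,"hand": -1}

```text
time_s: 9.6
ee_pos: [0.4811, -0.0111, 0.1206]
tcp_rot: [-0.0, 0.382, 0.924, -0.0]
force: [0.4, -3.1, 2.8]
width: 0.154
```

```bash
python3 sl.py
```

```text
t 9.6 slid 18.872578755686085 off 0.17189055703093606 dz -16.841304343648332 F u,n,z -2.8013615490928285 1.2842247107593947 2.803913958176291 tq [-0.8021 -0.0566 -0.0112] tilt [-0.0004  0.    ] w 0.154
```

>>> jog_arm:
  series:
    - {"tx": 0,"ty": 0,"tz": 0.0015,"yaw": 0,"hand": -1}
    - {"tx": 0,"ty": 0,"tz": 0.003,"yaw": 0,"hand": -1}
    - {"tx": 0,"ty": 0,"tz": 0.0045,"yaw": 0,"hand": -1}
    - {"tx": 0,"ty": 0,"tz": 0.006,"yaw": 0,"hand": -1}

```text
time_s: 10.0
ee_pos: [0.4813, -0.0112, 0.1147]
tcp_rot: [0.0, 0.381, 0.924, -0.0]
force: [0.2, -3.1, -0.6]
width: 0.153
```

```bash
python3 sl.py
```

```text
t 10.0 slid 18.92243210864177 off 0.37961625153946205 dz -22.728663556543115 F u,n,z -2.8617059332205237 1.1271040091002416 -0.6068449927161716 tq [-0.6805 -0.0083  0.0553] tilt [ 0. -0.] w 0.153
```

>>> jog_arm:
  series:
    - {"tx": 0,"ty": 0,"tz": 0.0015,"yaw": 0,"hand": -1}
    - {"tx": 0,"ty": 0,"tz": 0.003,"yaw": 0,"hand": -1}
    - {"tx": 0,"ty": 0,"tz": 0.004,"yaw": 0,"hand": -1}
    - {"tx": 0,"ty": 0,"tz": 0.005,"yaw": 0,"hand": -1}

```text
time_s: 10.4
ee_pos: [0.4812, -0.0112, 0.1095]
tcp_rot: [-0.0, 0.381, 0.924, -0.0]
force: [0.3, -2.5, 1.5]
width: 0.153
```

```bash
python3 sl.py
```

```text
t 10.4 slid 18.850695383289995 off 0.2588392172731291 dz -27.893417068564368 F u,n,z -2.257541154538512 1.0619430847967866 1.4942636340822189 tq [-0.8024 -0.1575  0.0137] tilt [-0.0005 -0.0001] w 0.153
```

>>> jog_arm:
  series:
    - {"tx": 0,"ty": 0,"tz": 0.0008,"yaw": 0,"hand": -1}
    - {"tx": 0,"ty": 0,"tz": 0.0015,"yaw": 0,"hand": -1}
    - {"tx": 0,"ty": 0,"tz": 0.0015,"yaw": 0,"hand": -1}

```text
time_s: 10.7
ee_pos: [0.4812, -0.0112, 0.109]
tcp_rot: [0.0, 0.381, 0.924, -0.0]
force: [-1.5, -3.1, 5.2]
width: 0.156
```

```bash
python3 sl.py
```

```text
t 10.7 slid 18.857217979809985 off 0.28341377919606997 dz -28.44810442755204 F u,n,z -3.3710055513469372 -0.5276651229028869 5.171120845706984 tq [-0.7193  0.329   0.0129] tilt [ 0.0003 -0.0001] w 0.156
```

>>> jog_arm:
  series:
    - {"tx": 0,"ty": 0,"tz": 0.0008,"yaw": 0,"hand": -1}
    - {"tx": 0,"ty": 0,"tz": 0.0013,"yaw": 0,"hand": -1}
    - {"tx": 0,"ty": 0,"tz": 0.0013,"yaw": 0,"hand": -1}

```text
time_s: 11.0
ee_pos: [0.4812, -0.0112, 0.1089]
tcp_rot: [0.001, 0.381, 0.924, 0.0]
force: [-4.5, -3.5, 13.8]
width: 0.155
```

```bash
python3 sl.py;python3 - <<'E'
from h import *
g=r.grab_frame("scene");save(g,"s6.png",(220,150,290,220),8)
E
```

```text
t 11.0 slid 18.8371681808788 off 0.3421892330696251 dz -28.52799018790947 F u,n,z -4.67049543762375 -3.237991664254462 13.820935041435046 tq [-0.7859  0.8965  0.0259] tilt [ 0.0011 -0.0002] w 0.155
```

View pics/s6.png

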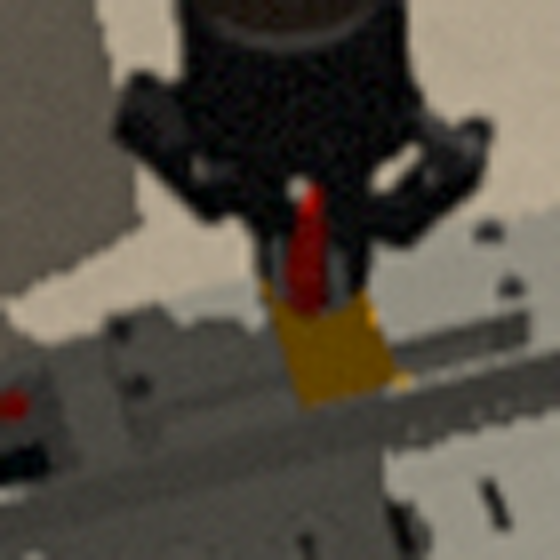

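Scene view: the handle (305,255) is down on the ear, which has moved left over the former crescent. Now a light pull check and unloading.

>>> jog_arm:
  series:
    - {"tx": 0,"ty": 0,"tz": -0.001,"yaw": 0,"hand": -1}
    - {"tx": 0,"ty": 0,"tz": -0.002,"yaw": 0,"hand": -1}
    - {"tx": 0,"ty": 0,"tz": -0.0025,"yaw": 0,"hand": -1}
    - {"tx": 0,"ty": 0,"tz": -0.0025,"yaw": 0,"hand": -1}

```text
time_s: 11.45
ee_pos: [0.4812, -0.0112, 0.1091]
tcp_rot: [-0.0, 0.381, 0.924, -0.0]
force: [0.9, -3.8, -1.3]
width: 0.156
```

```bash
python3 sl.py
```

```text
t 11.45 slid 18.876624901286743 off 0.23739965910236652 dz -28.341458940494473 F u,n,z -3.32765326561107 2.001864282362713 -1.3254116673078946 tq [-0.6942 -0.1596 -0.0154] tilt [-0.0006 -0.    ] w 0.156
```

>>> jog_arm:
  series:
    - {"tx": -0.0002,"ty": -0.0003,"tz": 0.001,"yaw": 0,"hand": -1}
    - {"tx": -0.0003,"ty": -0.0005,"tz": 0.0013,"yaw": 0,"hand": -1}
    - {"tx": -0.0003,"ty": -0.0005,"tz": 0.0005,"yaw": 0,"hand": -1}

```text
time_s: 11.75
ee_pos: [0.4811, -0.0113, 0.1091]
tcp_rot: [-0.0, 0.381, 0.924, 0.001]
force: [0.6, -1.7, -0.9]
width: 0.152
```

```bash
python3 sl.py
```

```text
t 11.75 slid 18.748376400357365 off 0.2721973943334281 dz -28.345277621357067 F u,n,z -1.484078823899489 1.1038634121630457 -0.9419240649276559 tq [-0.4334 -0.1584  0.0371] tilt [0.0001 0.0011] w 0.152
```

>>> jog_arm:
  series:
    - {"tx": 0,"ty": 0,"tz": 0,"yaw": 0,"hand": 0.2}
    - {"tx": 0,"ty": 0,"tz": 0,"yaw": 0,"hand": 0.2}
    - {"tx": 0,"ty": 0,"tz": 0,"yaw": 0,"hand": 0.2}
    - {"tx": 0,"ty": 0,"tz": 0,"yaw": 0,"hand": 0.2}

```text
time_s: 12.15
ee_pos: [0.481, -0.0114, 0.1087]
tcp_rot: [-0.0, 0.381, 0.924, 0.0]
force: [-0.0, 0.7, -0.1]
width: 0.598
```

```bash
python3 sl.py
python3 - <<'E'
from h import *
g=r.grab_frame("scene");save(g,"s7.png",(220,150,290,220),8)
E
```

```text
t 12.15 slid 18.60940596205547 off 0.20913940851738988 dz -28.674301921950057 F u,n,z 0.6931654975686427 -0.267641427664917 -0.11649496987718148 tq [-0.0217  0.0467 -0.0085] tilt [-0.0004  0.0005] w 0.598
```

View pics/s7.png

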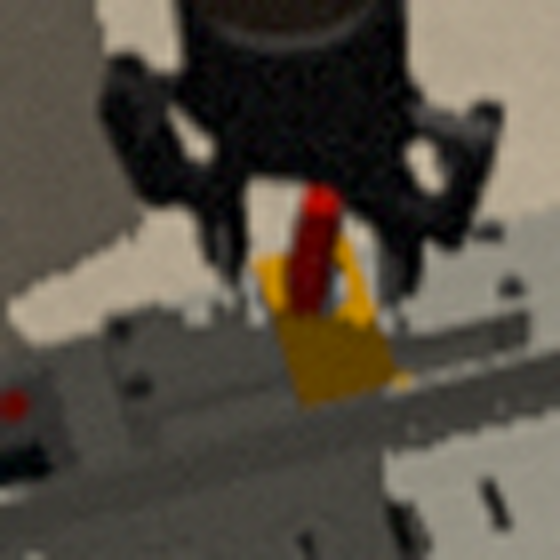

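Scene view: fingers open either side of the handle (315,250), with no contact. Retracting straight up, then away.

>>> jog_arm:
  series:
    - {"tx": 0,"ty": 0,"tz": -0.015,"yaw": 0,"hand": 0.2}
    - {"tx": 0,"ty": 0,"tz": -0.045,"yaw": 0,"hand": 0.2}
    - {"tx": 0,"ty": 0,"tz": -0.085,"yaw": 0,"hand": 0.2}
    - {"tx": 0,"ty": 0,"tz": -0.12,"yaw": 0,"hand": 0.2}

```text
time_s: 12.6
ee_pos: [0.481, -0.0116, 0.2303]
tcp_rot: [-0.0, 0.381, 0.924, 0.0]
force: [1.0, -0.1, -0.2]
width: 0.602
```

>>> jog_arm:
  series:
    - {"tx": 0.04,"ty": 0,"tz": 0,"yaw": 0,"hand": 0.2}
    - {"tx": 0.08,"ty": 0,"tz": 0,"yaw": 0,"hand": 0.2}
    - {"tx": 0.12,"ty": 0,"tz": 0,"yaw": 0,"hand": 0.2}
    - {"tx": 0.16,"ty": 0,"tz": 0,"yaw": 0,"hand": 0.2}
    - {"tx": 0.2,"ty": 0,"tz": 0,"yaw": 0,"hand": 0.2}

```text
time_s: 13.1
ee_pos: [0.3381, 0.1302, 0.229]
tcp_rot: [0.0, 0.382, 0.924, 0.0]
force: [0.5, 1.2, 0.6]
width: 0.598
```

>>> jog_arm:
  series:
    - {"tx": 0.04,"ty": 0.02,"tz": 0,"yaw": 0,"hand": 0.2}
    - {"tx": 0.08,"ty": 0.04,"tz": 0,"yaw": 0,"hand": 0.2}
    - {"tx": 0.12,"ty": 0.06,"tz": 0,"yaw": 0,"hand": 0.2}
    - {"tx": 0.12,"ty": 0.06,"tz": 0,"yaw": 0,"hand": 0.2}

```text
time_s: 13.5
ee_pos: [0.2949, 0.2609, 0.229]
tcp_rot: [-0.0, 0.378, 0.926, 0.001]
force: [0.2, 0.9, 0.5]
width: 0.598
```

Run:
```python
from handle import *
f=r.grab_frame("top");g=r.grab_frame("scene")
save(f,"t8.png",(215,110,375,265),5);save(g,"s8.png",(190,150,330,230),5)
for n,ff,z in(("T",f,.142),("S",g,.142)):
    p=ff["pixels"].astype(int);m=(p[...,0]>90)&(p[...,0]>2.2*p[...,1])&(p[...,0]>2.2*p[...,2])
    nn,l,s,ce=cv2.connectedComponentsWithStats(m.astype(np.uint8))
    for i in range(1,nn):
        w=onplane(ff,*ce[i],.142)
        if s[i,4]>12 and .43<w[0]<.6 and -.1<w[1]<.2:
            vs,us=np.nonzero(l==i);Z=[world(ff,[*(cv2.undistortPoints(np.array([[[u,v]]],float),K(ff),np.array(ff["dist_coeffs"],float))[0,0]*ff["z_map"][v,u]),ff["z_map"][v,u]])[2] for u,v in zip(us,vs)]
            print(n,w,s[i],"z",np.sort(Z)[-10:],np.median(Z))
print(r.observe()["time_s"],r.observe()["ee_pos"])
```

```text
T [ 0.4826 -0.0101  0.142 ] [273 222  10  10  44] z [0.1442 0.1444 0.1451 0.1459 0.1464 0.1468 0.1468 0.1474 0.1481 0.1501] 0.14102004293251735
S [ 0.4819 -0.0108  0.142 ] [256 173   7  12  56] z [0.1435 0.1435 0.1436 0.1436 0.1436 0.1439 0.1453 0.1458 0.1466 0.1469] 0.14199174168798828
13.6 [0.2959 0.2572 0.2287]
```

View pics/t8.png

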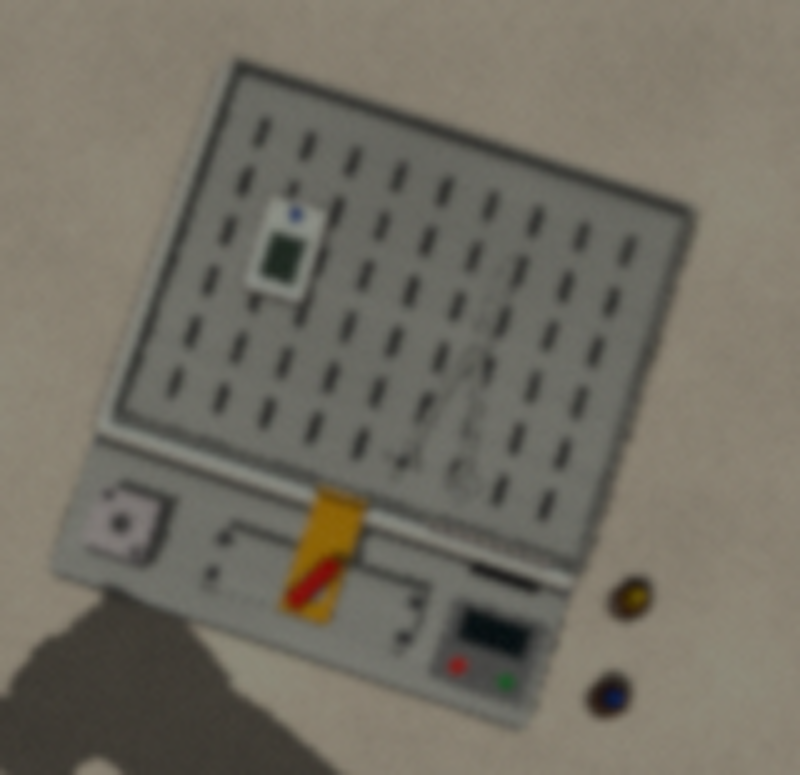

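View pics/s8.png

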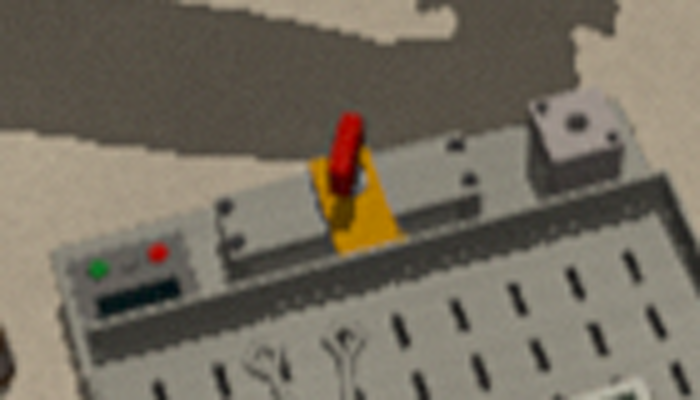

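The pin stands at (345,155) in the scene view and (315,582) in the top view, on the ear. The storage hole is empty, and the logger, forceps and bottles are undisturbed. The handle height (about 142 mm) matches the stowed, fully home reading.

```bash
python3 -c "
from rig import r
print(r.observe()['qvel'].round(3)); print(r.close_job())"
```

```text
[-0.052 -0.01  -0.012  0.003 -0.004 -0.001]
the job is handed in; nothing more can be done
None
```

The carriage is locked for transport and the job is handed in, at about 13.6 s of the 64 s allowed. I pulled the pin from storage, put it through the ear's hole, and slid the carriage about 19 mm until the nose dropped into the lock plate's hole. I then pushed the pin home, let go and moved the arm clear.

**Last checks:**
- **Depth:** the pin went 28.5 mm below the plate-contact height, as expected for fully home.
- **Force:** a final push of about 14 N moved it no further. The readings I took never exceeded about 14 N.
- **Hold:** I tried a light upward pull, but it reached only about 1 N. The pin stayed put, but that is well below the roughly 10 N the balls give at, so it hardly tests the detent.
- **Pictures:** the handle stands upright on the ear, with its top at about 142 mm in both cameras, the height expected with the collar flat. The storage hole is empty. The logger and forceps rode along in the tray, and the two bottles beside the agitator have not moved. I didn't compare the tube rack, carton and label roll in the final pictures.

I could not observe the click itself; I inferred it from the depth and the firm stop. The two cameras disagreed by several mm on the stowed handle's position, but that did not affect the grasp.

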